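Level the stall's weighing stand and set its stop screw

TASK

First turn the bar-shaped tilt knob of the little weighing stand until its hinged platform sits level. Then turn the winged stop screw at the other end clockwise until it seats, back it off a quarter turn, and finish still gripping its wings at that setting so that it cannot creep while I nip up its lock nut. Do not lean on the platform, and leave the bangle, spool and jar where they are.

Things in the scene. Friction and masses are not known exactly. Their poses are not given: they have to be found in the camera images.
- stand: Grey base plate 150 x 360 x 12 mm fixed to the table; origin at the centre of its underside, x across, y along its length, z up. Tilt knob at y = -140 mm, hinged platform from y = -80 to +70 mm, winged stop screw at y = +140 mm. Two small square posts (x = +-55, y = -90 mm) end 45 mm above the table, flush with the platform's top when it is level.
- platform (a joint): Tilt of the platform, rad: 0 level, negative when its edge on the tilt-knob side hangs low (as at the start). Black plate 128 (x) x 150 (y) x 8 mm with a flat steel pan 100 mm across, 3 mm thick; hinged about the stand's x direction at y = +70 mm, 39 mm above the table. It moves only as the tilt knob turns, 0.1 rad per rad of knob, and stays where it is left.
- platform_edge (a point): Middle of the platform's top edge on the tilt-knob side; 45 mm above the table when level.
- tilt_knob (a joint): Angle of the tilt knob in rad, growing clockwise seen from above; 0 where the platform is level, stops at -1.6 and +1.0, starts between -1.3 and -0.6. Turning it clockwise raises the platform's low edge. Friction 0.05 N m.
- tilt_knob_grip (a point): Grip point on the tilt knob: on its upright axis, 83 mm above the table. Grey plastic: a disc 44 mm across, 50 to 58 mm above the table, and on it an upright bar 42 mm long, 14 mm thick, top at 92 mm. The point's x axis runs along the bar, y across its thickness, z up; it turns with the knob.
- stop_screw (a joint): Angle of the stop screw in rad, growing clockwise seen from above; it seats against a solid stop at 3.0 (0 is the fully-out stop); starts between 1.8 and 2.5. Friction 0.05 N m until it seats. It does not rise or sink as it turns. It stands in an aluminium bridge 72 x 30 mm, top 55 mm above the table, with a flat brass lock nut 24 mm across up to 61 mm.
- stop_screw_grip (a point): Grip point on the stop screw: on its upright axis, 92 mm above the table. Steel, two flat round wings in one plane, together 52 mm long, 12 mm thick, from 78 to 106 mm above the table (solid between the wings from 78 to 98 mm). The point's x axis runs along the wings, y across their thickness, z up; it turns with the screw.
- bangle: Bystander: loose steel bangle lying flat, 72 mm across, 8 mm high; origin at the centre of its underside.
- spool: Bystander: loose wooden spool standing upright, 38 mm across, 45 mm high; origin at the centre of its underside.
- bead_jar: Bystander: loose amber jar with a metal cap, 48 mm across, 60 mm high; origin at the centre of its underside.

How it is judged (in metres and radians):
On the way, in this order (a step that is already met when the one before it is completed fails the run):
1. the platform sits level (within 0.025 rad) (value of joint platform between -0.025 and 0.025 rad), for 0.3 s.
2. the stop screw is turned clockwise until it seats (within 0.08 rad of its stop) (value of joint stop_screw above 2.92 rad), for 0.1 s.
At the end, for the whole second after the job is handed in: The platform is level within 0.025 rad; the stop screw stands a quarter turn (1.57 rad, give or take 0.22) back from its seat, at rest; the fingers still grip its wings (more than 3 N of contact, grasp point within 30 mm of the grip point) (all of step 1 and value of joint stop_screw between 1.21 and 1.65 rad and velocity of joint stop_screw between -0.1 and 0.1 rad/s and contact force between the fingers and stop_screw above 3 N and distance between the grasp point and stop_screw_grip below 0.03 m); the arm keeps its last pose, push and grip.
It fails at once if the robot leans on the platform (more than 8 N) (contact force between any of the fingers, the arm and platform above 8 N).
It fails at once if the bangle, spool or jar is moved more than 20 mm (distance of any of bangle, spool, bead_jar from where it was at the start of the episode above 0.02 m).
It also fails if it takes over 43 s, if anything falls off the work surface, if the arm or the gripper's body presses on something with over 40 N, if the wrist force passes 120 N, or if a joint passes its speed limit or range.

ROBOT

A 6-joint arm with a two-finger parallel gripper is mounted at the origin on the work surface. World frame = base frame: x ahead of the robot, y to its left, z up, the work surface at z = 0. Lengths are in m, angles in degrees, forces in N, time in s.
With the tool pointing down it reaches from about 0.35 to 0.875 m from the base axis. Payload 4.2 kg.
Tool frame: the origin (TCP) lies between the finger pads; the fingertips stand 25 mm ahead of it and the grasp point (between the pads) lies 6 mm ahead of it (r.tips_ahead is the distance from the TCP to the fingertips, in m); z points along the fingers, y is the direction in which the jaws open and shut (so a half turn about z gives the same grasp; the last joint's range is limited). The gripper opens to 87 mm and grips with 3 to 60 N. Pads are 19 mm wide; open, the fingers measure 117 mm over their backs; the gripper's body (75 mm by 190 mm) begins 51 mm behind the grasp point.
Start: joints at [88.155, 22.042, 0.453, 0, -68.411, -14.817], TCP at [0.179, 0.599, 0.248] pointing down, gripper open.
Joint ranges: [-179.83, 179.83], [-69.29, 118.12], [-61.27, 80.66], [-181.25, 117.63], [-171.15, -9.14], [-177.46, 177.46]. Speed limits (degrees/s): [159.86, 159.86, 180, 180, 180, 180].

INTERFACE

Orientations are given as a 3x3 rotation matrix whose columns are the frame's x, y, z axes.
In Python, from station import r, vision, finish_job gives the robot as it stands.
- The arm moves only by the shell command python3 -m jog 'ROWS'. ROWS is a JSON object of lists of equal length, an entry for each row: "rot": the turn, a rotation vector about the world's x, y, z in degrees, a list of three; "delta_pos": the shift along the world's x, y, z in mm, a list of three; "grip": the opening in per cent of the stroke, from 0 (shut) to 100 (fully open). A call has 1 to 10 rows; each row shifts and turns the commanded pose from where the row before left it; what a row does not reach is not made up. A row lasts 1/12 s, in which the tool goes at most 41.7 mm and 7.16 degrees, less where a joint would pass 70% of its speed; a pose out of reach is approached as far as the arm can. A call with a gripper value outside its range is refused whole. The fingers move at their own pace and stop on an object; the grip force is fixed at half the most. Time passes only in rows, so rows that do not move let the fingers close. It gives the time, the measured TCP pose, the force and the opening at its end, in the units of the state.
- r.sense(): the state, without advancing time (a new reading comes with each control period).
- vision.capture(name): name is "scene" or "top" or "wrist"; returns a dict with "frame" (384x512x3 uint8, red, green, blue), "K" (3x3 intrinsics, pixels), "k1" (the pictures are not rectified: a ray, as slopes to the right and down, at radius r is drawn at 1 + k1 r^2 times it, then the intrinsics apply), "xyz" and "orientation" of the camera in the world. Camera axes: x right, y up, looking along -z (the intrinsics and any distortion apply to the point x, -y, -z); pixel columns grow to the right and rows downward; lengths in m; the calibration is good to about 2 mm. A picture is of the moment at which its call begins. There is no depth.
- finish_job(): hands the job in, once; it reports no verdict.
The state is a dict: "time_s": time; "joints": joint angles; "joint_velocities": joint speeds; "effort": joint torques, N m; "tcp_pos": TCP position; "ee_rot": TCP orientation; "wrist_force": force on the tool from outside, world axes, zero at the start; "moment": the same for the moment, N m; "gripper_width": opening from 0.0 (shut) to 1.0 (fully open).
Only numpy, scipy, OpenCV 4.12 (cv2) and the standard library are available. Lean on these libraries where they do the work, as an engineer would, in place of code of your own. Each camera call takes 0.05 s, during which the arm holds its last target. There are 200 camera calls.

## Working session

There is one attempt and no reset: what is moved stays moved. The work goes in short steps, Python scripts to look and compute and a shell command to move; the robot and the scene stay as the last step left them, time stands still between calls to the robot, and variables do not carry over. Pictures are saved under pics/ and viewed, about 8 in all and at most 12, crops included, and the job is handed in when it is done.

```bash
mkdir -p pics; ls; cat > h.py <<'E'
import numpy as np, cv2
from station import r, vision, finish_job
def cap(n,save=None):
    c=vision.capture(n); 
    if save: cv2.imwrite('pics/'+save+'.png',c['frame'][:,:,::-1])
    return c
def ray(c,u,v):
    K=np.array(c['K']);k=c['k1']
    d=np.array([(u-K[0,2])/K[0,0],(v-K[1,2])/K[1,1]]);s=d.copy()
    for _ in range(20): s=d/(1+k*(s@s))
    R=np.array(c['orientation']); return np.array(c['xyz']),R@np.array([s[0],-s[1],-1.])
def on(c,u,v,z):
    o,d=ray(c,u,v); return o+d*(z-o[2])/d[2]
def proj(c,p):
    R=np.array(c['orientation']);q=R.T@(np.array(p)-np.array(c['xyz']));s=np.array([q[0],-q[1]])/-q[2]
    s=s*(1+c['k1']*(s@s));K=np.array(c['K']);return np.array([K[0,0]*s[0]+K[0,2],K[1,1]*s[1]+K[1,2]])
E
python3 - <<'E'
from h import *
a=cap('top','top0');b=cap('scene','scene0')
for c in(a,b): print(c['xyz'],c['orientation'],c['K'],c['k1'])
cv2.imwrite('pics/both0.png',np.vstack([a['frame'],b['frame']])[:,:,::-1][:, :])
print(r.sense())
E
```

```text
pics
[0.53459629 0.025324   0.97364998] [[ 3.02273502e-02  9.93553909e-01 -1.09256295e-01]
 [-9.99540026e-01  3.03149919e-02 -8.59151073e-04]
 [ 2.45849078e-03  1.09232009e-01  9.94013241e-01]] [[421.16634534   0.         253.35389129]
 [  0.         421.16634534 199.04875884]
 [  0.           0.           1.        ]] -0.10095751816274777
[1.09199824 0.49454424 0.58232258] [[-0.67386137 -0.44505219  0.58977911]
 [ 0.73867061 -0.3878313   0.55131897]
 [-0.01663091  0.80716505  0.59009151]] [[425.00572732   0.         254.01164029]
 [  0.         425.00572732 192.74171535]
 [  0.           0.           1.        ]] -0.061053756022132484
{'time_s': 0.1, 'joints': array([ 8.81533982e+01,  2.20866323e+01,  3.89597792e-01, -2.23767932e-02,
       -6.84110520e+01, -1.48151147e+01]), 'joint_velocities': array([-0.01873662, -0.09011012,  0.11478879,  0.13859378,  0.04327924,
       -0.01573939]), 'effort': array([-1.85898321e-04, -3.91694105e+01,  1.87935197e+01,  4.23195049e+00,
        1.34260792e-02, -7.18421188e-05]), 'tcp_pos': array([0.17907052, 0.59830952, 0.24658723]), 'ee_rot': array([[ 9.57973006e-01, -2.86858050e-01, -4.23750181e-04],
       [-2.86858333e-01, -9.57971182e-01, -1.87375706e-03],
       [ 1.31561834e-04,  1.91656495e-03, -9.99998155e-01]]), 'wrist_force': array([-0.45218547, -0.22054106, -0.4827471 ]), 'moment': array([ 0.02533449, -0.01281398, -0.04505169]), 'gripper_width': 1.000282943143743}
```

View pics/top0.png

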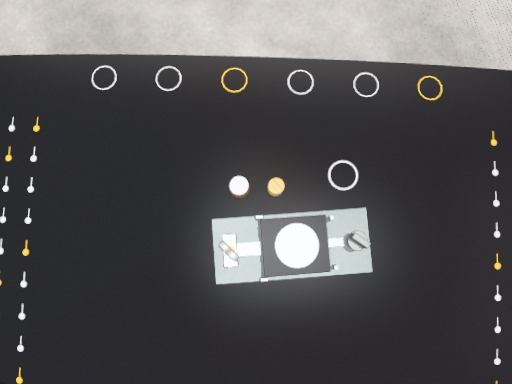

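View pics/scene0.png

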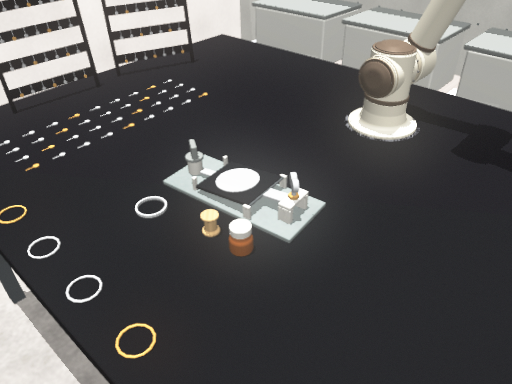

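Top view: the stand spans about (213,219)–(371,273). The stop screw is at about (229,251), the knob at about (358,241), and the bystanders are on the far (+x) side. Next I'll measure the stand pose and zoom in.

```bash
python3 - <<'E'
from h import *
a=cap('top');f=a['frame'];g=f.min(2).astype(np.uint8)
m=((g>75)).astype(np.uint8);m[:203]=0;m[295:]=0;m[:,:200]=0;m[:,385:]=0
pts=cv2.findNonZero(m);rect=cv2.minAreaRect(cv2.convexHull(pts));bx=cv2.boxPoints(rect);print(rect,bx)
W=np.array([on(a,u,v,.012)[:2] for u,v in bx]);print(W, [np.linalg.norm(W[i]-W[i-1]) for i in range(4)],W.mean(0))
c=W.mean(0)
e=[W[i]-W[i-1] for i in range(4)];l=max(e,key=np.linalg.norm);
if l[1]<0:l=-l
l/=np.linalg.norm(l);print('ydir',l,np.degrees(np.arctan2(l[1],l[0])))
k=c-.14*l;s=c+.14*l;print('knob',k,'screw',s)
ims=[]
for p,z in((k,.09),(s,.1)):
    u,v=proj(a,[*p,z]);print(u,v)
    q=cv2.getRectSubPix(f,(44,44),(float(u),float(v)));ims.append(cv2.resize(q,None,fx=9,fy=9,interpolation=cv2.INTER_CUBIC))
cv2.imwrite('pics/z1.png',np.hstack(ims)[:,:,::-1])
E
```

```text
((291.5, 248.5), (160.99996948242188, 90.99998474121094), 0.0) [[211.00002 294.     ]
 [211.00002 203.     ]
 [372.      203.     ]
 [372.      294.     ]]
[[ 0.422108    0.11509532]
 [ 0.62820463  0.12309934]
 [ 0.639474   -0.24868035]
 [ 0.43149375 -0.24996873]] [np.float64(0.36518468748282695), np.float64(0.20625199802510435), np.float64(0.37195045575019475), np.float64(0.20798424142776248)] [ 0.53032009 -0.0651136 ]
ydir [-0.03029803  0.99954091] 91.73621522510646
knob [ 0.53456182 -0.20504933] screw [0.52607837 0.07482212]
361.8495249437749 248.2992395453972
228.2115407958986 248.67032465996274
```

View pics/z1.png

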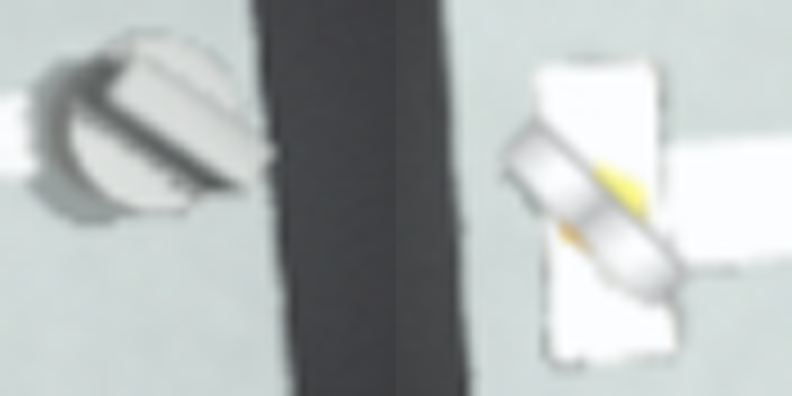

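The mask caught the table, so I'll redo it with a higher threshold. In the crop the knob bar runs about 33° down-right and the wings about 43° down-right.

```bash
python3 - <<'E'
from h import *
a=cap('top');f=a['frame'];g=f.min(2).astype(np.uint8)
m=((g>120)).astype(np.uint8);m[:203]=0;m[295:]=0;m[:,:200]=0;m[:,385:]=0
rect=cv2.minAreaRect(cv2.convexHull(cv2.findNonZero(m)));bx=cv2.boxPoints(rect);print(rect)
W=np.array([on(a,u,v,.012)[:2] for u,v in bx]);print(W, [np.linalg.norm(W[i]-W[i-1]).round(4) for i in range(4)])
c=W.mean(0)
e=[W[i]-W[i-1] for i in range(4)];l=max(e,key=np.linalg.norm)
if l[1]<0:l=-l
l/=np.linalg.norm(l);print('ydir',np.degrees(np.arctan2(l[1],l[0])))
print('knob',c-.14*l,'screw',c+.14*l, proj(a,[*(c-.14*l),.09]),proj(a,[*(c+.14*l),.1]))
o=np.array([361.85,248.3])-21.5;o2=np.array([228.2,248.67])-21.5
for p,z,o_ in(((190,118),.092,o),((597-396,213),.1,o2)): 
    p=(np.array(p)-4)/9+o_; print(p,on(a,*p,z))
E
```

```text
((291.18963623046875, 245.27590942382812), (67.18380737304688, 157.45423889160156), 85.2363510131836)
[[ 0.59288929  0.12408297]
 [ 0.63385303 -0.23658744]
 [ 0.48075827 -0.25042315]
 [ 0.44193955  0.10558793]] [np.float64(0.1521), np.float64(0.363), np.float64(0.1537), np.float64(0.3581)]
ydir 96.47969792956712
knob [ 0.55315919 -0.20344059] screw [0.52156087 0.07477075] [361.16288446 239.41616601] [228.15918031 250.86900103]
[361.01666667 239.46666667] [ 0.55300346 -0.20261207  0.092     ]
[228.58888889 250.39222222] [0.52256753 0.07391884 0.1       ]
```

```bash
python3 -m jog '{"delta_pos":[[17,-36.5,-2],[17,-36.5,-2],[17,-36.5,-2],[17,-36.5,-2],[17,-36.5,-2],[17,-36.5,-2],[17,-36.5,-2],[17,-36.5,-2],[17,-36.5,-2],[17,-36.5,-2]],"rot":[[0,0,-4.75],[0,0,-4.75],[0,0,-4.75],[0,0,-4.75],[0,0,-4.75],[0,0,-4.75],[0,0,-4.75],[0,0,-4.75],[0,0,-4.75],[0,0,-4.75]],"grip":[100,100,100,100,100,100,100,100,100,100]}'
python3 -m jog '{"delta_pos":[[17,-36.5,-2],[17,-36.5,-2],[17,-36.5,-2],[17,-36.5,-2],[17,-36.5,-2],[17,-36.5,-2],[17,-36.5,-2],[17,-36.5,-2],[17,-36.5,-2],[17,-36.5,-2]],"rot":[[0,0,-4.75],[0,0,-4.75],[0,0,-4.75],[0,0,-4.75],[0,0,-4.75],[0,0,-4.75],[0,0,-4.75],[0,0,-4.75],[0,0,-4.75],[0,0,-4.75]],"grip":[100,100,100,100,100,100,100,100,100,100]}'
python3 -m jog '{"delta_pos":[[17,-36.5,-2],[17,-36.5,-2],[0,0,0],[0,0,0]],"rot":[[0,0,-4.75],[0,0,-4.75],[0,0,0],[0,0,0]],"grip":[100,100,100,100]}'
python3 - <<'E'
from h import *
a=cap('wrist','w1');s=r.sense();print(s['tcp_pos'],s['joints'],s['ee_rot'][:,0]);print(proj(a,[.553,-.203,.092]),a['xyz'])
E
```

```text
time_s: 1.03
tcp_pos: [0.3494, 0.2318, 0.2277]
ee_rot: [[0.433, -0.901, 0.0], [-0.901, -0.433, 0.001], [-0.0, -0.001, -1.0]]
wrist_force: [0.5, 0.0, 0.9]
gripper_width: 0.999
time_s: 1.87
tcp_pos: [0.5195, -0.1334, 0.2074]
ee_rot: [[-0.373, -0.928, -0.0], [-0.928, 0.373, 0.0], [-0.0, 0.0, -1.0]]
wrist_force: [1.0, 1.2, -0.0]
gripper_width: 0.995
time_s: 2.2
tcp_pos: [0.5531, -0.2061, 0.2022]
ee_rot: [[-0.52, -0.854, -0.002], [-0.854, 0.52, 0.0], [0.001, 0.002, -1.0]]
wrist_force: [-0.2, 0.4, -0.6]
gripper_width: 0.999
[ 0.55270862 -0.2048401   0.20262678] [-4.61671019e+00  2.06617741e+01 -8.41917780e+00 -2.60178626e-02
 -6.10233867e+01 -2.66139192e+01] [-5.18672194e-01 -8.54973065e-01  4.61004147e-04]
[254.53610154 195.06614485] [ 0.51846927 -0.26136112  0.33915416]
```

View pics/w1.png

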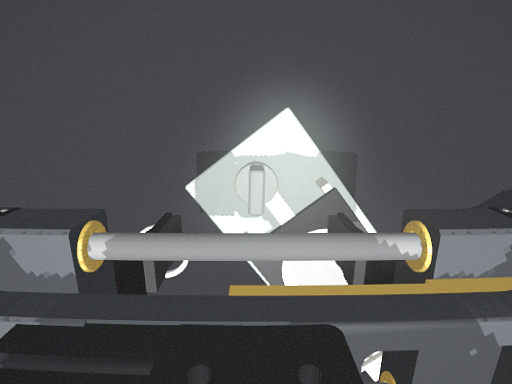

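The bar is vertical in the wrist view, at about (257,190), within about 1 mm of the predicted position and aligned with the jaws. I'll descend and grip.

```bash
python3 -m jog '{"delta_pos":[[0,1.5,-23],[0,0,-23],[0,0,-23],[0,0,-23],[0,0,-21.5],[0,0,0],[0,0,0],[0,0,0],[0,0,0],[0,0,0]],"rot":[[0,0,0],[0,0,0],[0,0,0],[0,0,0],[0,0,0],[0,0,0],[0,0,0],[0,0,0],[0,0,0],[0,0,0]],"grip":[100,100,100,100,60,10,0,0,0,0]}'
python3 -m jog '{"delta_pos":[[0,0,0],[0,0,0],[0,0,0],[0,0,0]],"rot":[[0,0,0],[0,0,0],[0,0,0],[0,0,0]],"grip":[0,0,0,0]}'
```

```text
time_s: 3.08
tcp_pos: [0.5541, -0.2026, 0.0919]
ee_rot: [[-0.517, -0.856, 0.003], [-0.856, 0.517, -0.0], [-0.001, -0.003, -1.0]]
wrist_force: [0.1, 0.0, 1.0]
gripper_width: 0.63
time_s: 3.42
tcp_pos: [0.5532, -0.2028, 0.0903]
ee_rot: [[-0.518, -0.856, 0.0], [-0.856, 0.518, -0.0], [-0.0, -0.0, -1.0]]
wrist_force: [-0.2, 0.0, -0.3]
gripper_width: 0.326
```

```bash
python3 -m jog '{"delta_pos":[[0,0,0],[0,0,0],[0,0,0],[0,0,0],[0,0,0]],"rot":[[0,0,0],[0,0,0],[0,0,0],[0,0,0],[0,0,0]],"grip":[0,0,0,0,0]}'
python3 -m jog '{"delta_pos":[[0,0,0],[0,0,0],[0,0,0],[0,0,0],[0,0,0],[0,0,0],[0,0,0],[0,0,0],[0,0,0],[0,0,0]],"rot":[[0,0,-6.5],[0,0,-6.5],[0,0,-6.5],[0,0,-6.5],[0,0,-6.5],[0,0,-6.5],[0,0,-6.5],[0,0,-6.5],[0,0,0],[0,0,0]],"grip":[0,0,0,0,0,0,0,0,0,0]}'
python3 - <<'E'
from h import *
b=cap('scene','s1');f=b['frame'];s=r.sense();print(s['moment'],s['joints'])
cv2.imwrite('pics/s1z.png',cv2.resize(f[135:240,150:330],None,fx=4.4,fy=4.4,interpolation=cv2.INTER_CUBIC)[:,:,::-1])
l=np.array([np.cos(np.radians(96.48)),np.sin(np.radians(96.48)),0]);x=np.array([l[1],-l[0],0]);c=np.array([.5373,-.0643,0])
for sx in(-1,1):
    for t in (0,-.05,-.1):
        p=c+(.07-.15*np.cos(t))*l+sx*.064*x; p[2]=.045+.15*np.sin(t); print(sx,t,proj(b,p),(proj(b,p)-[150,135])*4.4)
E
```

```text
time_s: 3.83
tcp_pos: [0.5531, -0.2028, 0.09]
ee_rot: [[-0.518, -0.856, -0.0], [-0.856, 0.518, -0.0], [0.0, 0.0, -1.0]]
wrist_force: [-0.1, -0.2, 0.2]
gripper_width: 0.164
time_s: 4.67
tcp_pos: [0.5543, -0.2046, 0.09]
ee_rot: [[-0.993, -0.119, 0.003], [-0.119, 0.993, -0.003], [-0.002, -0.003, -1.0]]
wrist_force: [3.1, -8.6, -4.3]
gripper_width: 0.162
[-2.32396077 -0.83761485 -0.0051899 ] [ -4.50551714  27.57196587 -15.90734483   0.18269453 -46.36651139
 -78.77089361]
-1 0 [230.4112412  156.61198192] [353.8094613   95.09272043]
-1 -0.05 [230.62165729 159.26589072] [354.73529206 106.76991916]
-1 -0.1 [230.94980396 161.9374894 ] [356.17913741 118.52495337]
1 0 [194.81405154 181.29209942] [197.18182677 203.68523745]
1 -0.05 [195.20410152 184.06522144] [198.89804668 215.88697433]
1 -0.1 [195.7132869  186.86117601] [201.13846237 228.18917444]
```

View pics/s1z.png

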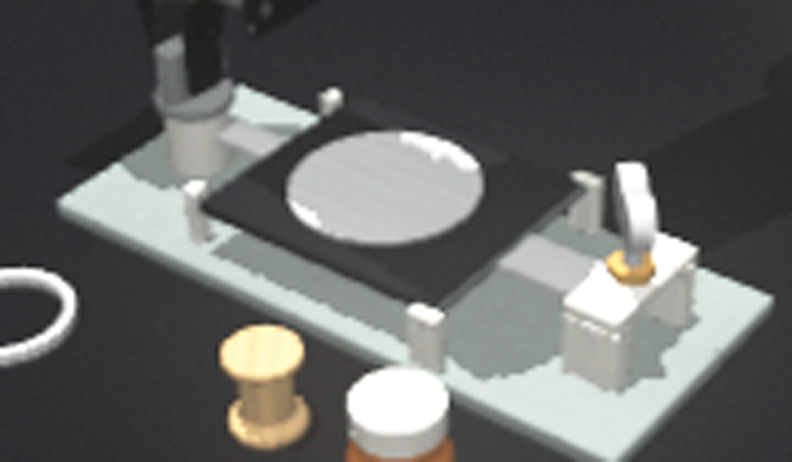

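The zoomed view shows the platform's near-left corner at about (202,203); I predicted (197,204) for level and 228 for −0.1 rad. The bar now lies along the stand's x. I'll check once more against the post tops, then release.

```bash
python3 - <<'E'
from h import *
b=cap('scene');f=b['frame'];b0=cv2.imread('pics/scene0.png')[:,:,::-1]
l=np.array([np.cos(np.radians(96.48)),np.sin(np.radians(96.48)),0]);x=np.array([l[1],-l[0],0]);c=np.array([.5373,-.0643,0])
P=lambda X,Y,Z:proj(b,c+X*x+Y*l+[0,0,Z])
S=10
def z(f,o):
    return cv2.convertScaleAbs(cv2.resize(f[o[1]:o[1]+38,o[0]:o[0]+38],None,fx=S,fy=S,interpolation=cv2.INTER_CUBIC),alpha=1.6)
o=(180,165);A=z(f,o);B=z(b0,o)
for p,col in(((.055,-.09,.045),(255,0,0)),((.064,-.08,.045),(0,255,0)),((.064,-.08,.012+.0255),(255,255,0))):
    q=(P(*p)-o+.5)*S
    cv2.circle(A,tuple(int(v) for v in q),3,col,-1);cv2.circle(B,tuple(int(v) for v in q),3,col,-1);print(q)
cv2.imwrite('pics/s2.png',np.hstack([A,B])[:,:,::-1])
E
```

```text
[147.24911528 135.04001375]
[153.14051538 167.92099419]
[156.42372961 195.3924304 ]
```

View pics/s2.png

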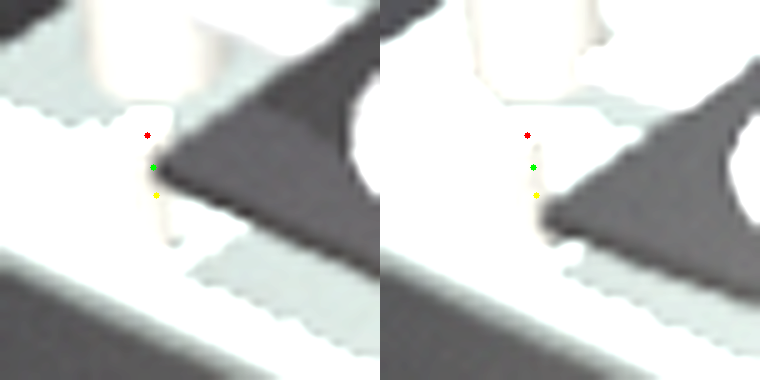

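Left is now and right is the start. The platform's corner is at about (155,166), on the level mark at (153,168), so it is level. I'll release and go to the screw.

```bash
python3 -m jog '{"delta_pos":[[0,0,0],[0,0,0],[0,0,0],[0,0,0],[0,0,0],[0,0,0],[0,0,20],[0,0,30],[0,0,30],[0,0,30]],"rot":[[0,0,0],[0,0,0],[0,0,0],[0,0,0],[0,0,0],[0,0,0],[0,0,0],[0,0,0],[0,0,0],[0,0,0]],"grip":[100,100,100,100,100,100,100,100,100,100]}'
python3 -m jog '{"delta_pos":[[-4,34.7,0],[-4,34.7,0],[-4,34.7,0],[-4,34.7,0],[-4,34.7,0],[-4,34.7,0],[-4,34.7,0],[-4,34.7,0],[0,0,0],[0,0,0]],"rot":[[0,0,5.3],[0,0,5.3],[0,0,5.3],[0,0,5.3],[0,0,5.3],[0,0,5.3],[0,0,5.3],[0,0,5.3],[0,0,0],[0,0,0]],"grip":[100,100,100,100,100,100,100,100,100,100]}'
python3 - <<'E'
from h import *
a=cap('wrist','w2');s=r.sense();print(s['tcp_pos'],s['joints'],s['ee_rot'][:,0]);print(proj(a,[.522,.0745,.106]),proj(a,[.522,.0745,.092]))
E
```

```text
time_s: 5.6
tcp_pos: [0.5528, -0.2025, 0.2012]
ee_rot: [[-0.993, -0.119, -0.001], [-0.119, 0.993, 0.0], [0.001, 0.0, -1.0]]
wrist_force: [0.3, -0.1, 0.6]
gripper_width: 0.83
time_s: 6.43
tcp_pos: [0.5208, 0.0767, 0.2002]
ee_rot: [[-0.65, -0.76, 0.0], [-0.76, 0.65, 0.0], [-0.0, 0.0, -1.0]]
wrist_force: [-0.6, -0.1, 0.7]
gripper_width: 1.001
[0.52087707 0.07554951 0.20009074] [ 2.59253644e+01  1.48531917e+01 -1.73939428e+01 -4.59417103e-03
 -5.77634916e+01 -6.66096369e+01] [-6.51922697e-01 -7.58285419e-01  1.43298071e-04]
[249.83004084 196.16260958] [250.06283379 191.83636982]
```

View pics/w2.png

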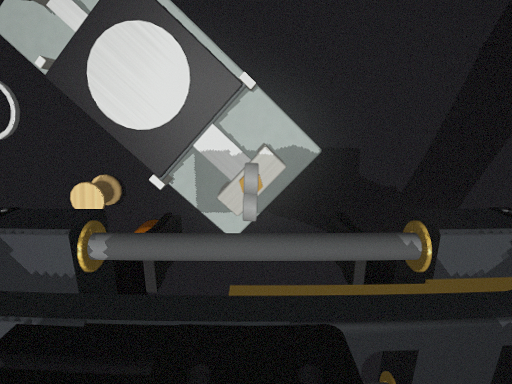

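The wings are vertical at about (250,191), matching the prediction of (250,192–196). The fingertips will stay at 73 mm, above the 60 mm jar. I'll descend and grip.

```bash
python3 -m jog '{"delta_pos":[[1,-1,-25],[0,0,-25],[0,0,-26],[0,0,-26],[0,0,0],[0,0,0],[0,0,0],[0,0,0],[0,0,0],[0,0,0]],"rot":[[0,0,0],[0,0,0],[0,0,0],[0,0,0],[0,0,0],[0,0,0],[0,0,0],[0,0,0],[0,0,0],[0,0,0]],"grip":[100,100,100,80,40,0,0,0,0,0]}'
python3 -m jog '{"delta_pos":[[0,0,0],[0,0,0],[0,0,0],[0,0,0],[0,0,0],[0,0,0],[0,0,0],[0,0,0]],"rot":[[0,0,0],[0,0,0],[0,0,0],[0,0,0],[0,0,0],[0,0,0],[0,0,0],[0,0,0]],"grip":[0,0,0,0,0,0,0,0]}'
python3 -m jog '{"delta_pos":[[0,0,0],[0,0,0],[0,0,0],[0,0,0],[0,0,0],[0,0,0]],"rot":[[0,0,-5],[0,0,-5],[0,0,-5],[0,0,-5],[0,0,-5],[0,0,0]],"grip":[0,0,0,0,0,0]}'
python3 -c "
from h import *
s=r.sense();print(s['moment'],s['joints'],s['effort'])"
```

```text
time_s: 7.32
tcp_pos: [0.5228, 0.074, 0.0994]
ee_rot: [[-0.653, -0.757, 0.002], [-0.757, 0.653, 0.001], [-0.002, -0.001, -1.0]]
wrist_force: [0.3, -0.5, -0.2]
gripper_width: 0.557
time_s: 7.98
tcp_pos: [0.5226, 0.0737, 0.0981]
ee_rot: [[-0.653, -0.757, 0.001], [-0.757, 0.653, -0.0], [-0.0, -0.001, -1.0]]
wrist_force: [2.3, -2.5, -1.7]
gripper_width: 0.135
time_s: 8.48
tcp_pos: [0.5227, 0.0736, 0.0981]
ee_rot: [[-0.913, -0.409, 0.001], [-0.409, 0.913, -0.0], [-0.001, -0.001, -1.0]]
wrist_force: [2.9, -3.1, -1.7]
gripper_width: 0.137
[-0.97199585 -1.12466473 -0.04569211] [ 2.56542029e+01  2.19712428e+01 -2.43402499e+01  4.72981889e-02
 -4.36467650e+01 -9.15423622e+01] [  2.25688264 -34.78850126  13.46607685   2.20484778  -0.50255142
  -0.44559781]
```

```bash
python3 -m jog '{"delta_pos":[[0,0,0],[0,0,0],[0,0,0]],"rot":[[0,0,-3],[0,0,-3],[0,0,0]],"grip":[0,0,0]}'
python3 -c "
from h import *
s=r.sense();print(s['moment'],s['joints'][5],s['effort'][5])"
python3 -m jog '{"delta_pos":[[0,0,0],[0,0,0],[0,0,0]],"rot":[[0,0,-2],[0,0,-2],[0,0,0]],"grip":[0,0,0]}'
python3 -c "
from h import *
s=r.sense();print(s['moment'],s['joints'][5],s['effort'][5])"
python3 -m jog '{"delta_pos":[[0,0,0],[0,0,0],[0,0,0]],"rot":[[0,0,-2],[0,0,-1],[0,0,0]],"grip":[0,0,0]}'
python3 -c "
from h import *
s=r.sense();print(s['moment'],s['joints'][5],s['effort'][5])"
```

```text
time_s: 8.73
tcp_pos: [0.5227, 0.0735, 0.0981]
ee_rot: [[-0.95, -0.314, 0.001], [-0.314, 0.95, -0.0], [-0.001, -0.001, -1.0]]
wrist_force: [3.8, -4.0, -1.6]
gripper_width: 0.13
[-1.05940303 -1.22432564 -0.03443887] -97.40692902744622 -0.21429415326565504
time_s: 8.98
tcp_pos: [0.5227, 0.0736, 0.0981]
ee_rot: [[-0.969, -0.248, 0.001], [-0.248, 0.969, -0.0], [-0.001, -0.001, -1.0]]
wrist_force: [2.6, -3.8, -1.9]
gripper_width: 0.134
[-1.06791216 -1.11750784  0.12323376] -101.34549010580082 -0.29067713767290115
time_s: 9.23
tcp_pos: [0.5228, 0.0736, 0.0981]
ee_rot: [[-0.98, -0.2, 0.001], [-0.2, 0.98, -0.001], [-0.001, -0.001, -1.0]]
wrist_force: [3.7, -4.3, -2.9]
gripper_width: 0.136
[-1.04862615 -1.23483411  0.72025499] -104.20915821844983 -0.7802250981330872
```

The moment about z jumped from 0.12 to 0.72 N m just past 14.5°, and I predicted the seat at 14.6°, so it's seated. I'll back off to a wing line of about 104.5°.

```bash
python3 -m jog '{"delta_pos":[[0,0,0],[0,0,0],[0,0,0],[0,0,0],[0,0,0],[0,0,0],[0,0,0],[0,0,0],[0,0,0]],"rot":[[0,0,0],[0,0,0],[0,0,6],[0,0,6],[0,0,6],[0,0,6],[0,0,6],[0,0,6],[0,0,6]],"grip":[0,0,0,0,0,0,0,0,0]}'
python3 -m jog '{"delta_pos":[[0,0,0],[0,0,0],[0,0,0],[0,0,0],[0,0,0],[0,0,0],[0,0,0],[0,0,0],[0,0,0],[0,0,0]],"rot":[[0,0,6],[0,0,6],[0,0,6],[0,0,6],[0,0,6],[0,0,6],[0,0,6],[0,0,6],[0,0,3],[0,0,0]],"grip":[0,0,0,0,0,0,0,0,0,0]}'
python3 - <<'E'
from h import *
a=cap('scene','s3');t=cap('top');w=cap('wrist');s=r.sense();print(s['tcp_pos'],s['ee_rot'][:,0],s['moment'],s['gripper_width'],s['joint_velocities'])
z=lambda f:cv2.resize(f,(396,297))
cv2.imwrite('pics/f1.png',np.vstack([np.hstack([z(a['frame'][130:240,150:297]),z(w['frame'])]),np.hstack([z(t['frame'][150:300,190:390]),z(a['frame'])])])[:,:,::-1])
E
```

```text
time_s: 9.98
tcp_pos: [0.5226, 0.0737, 0.0981]
ee_rot: [[-0.593, -0.806, 0.001], [-0.806, 0.593, 0.0], [-0.001, -0.001, -1.0]]
wrist_force: [3.5, -2.8, -1.0]
gripper_width: 0.137
time_s: 10.82
tcp_pos: [0.5223, 0.0737, 0.0981]
ee_rot: [[0.249, -0.969, 0.0], [-0.969, -0.249, -0.0], [0.0, -0.0, -1.0]]
wrist_force: [1.9, -3.0, -1.2]
gripper_width: 0.136
[0.52231436 0.07374909 0.09809747] [ 2.45878227e-01 -9.69300700e-01  2.23594600e-04] [-0.83917378 -0.78726374  0.01205252] 0.13166776579445869 [ 0.13111232 -0.02782207 -0.0012734  -0.02205726 -0.00405953 -0.14644643]
```

View pics/f1.png

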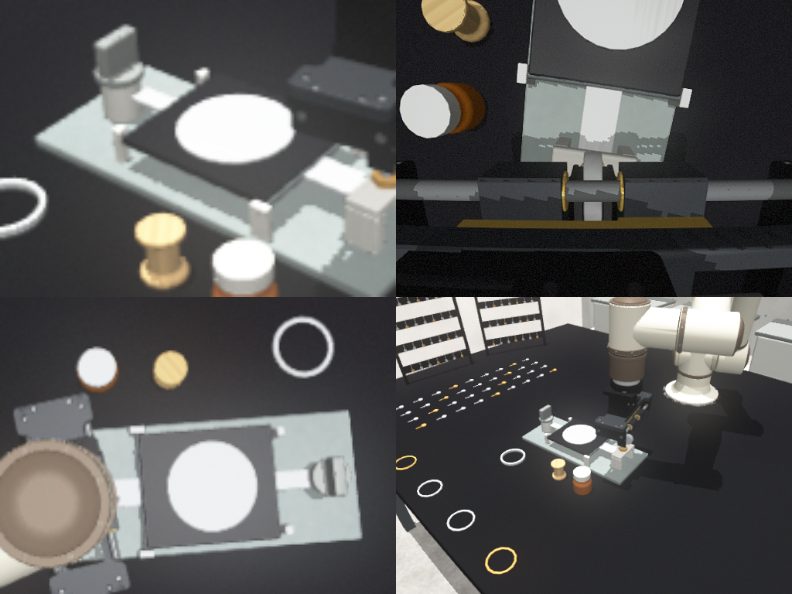

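The wings are held between the pads, vertical at about (593,185) in the wrist view. The platform is still level with the posts, the bystanders haven't moved, and the wing line measures 104.2°, which is 89.7° back from the seat. I'll let it settle and hand in.

```bash
python3 -m jog '{"delta_pos":[[0,0,0],[0,0,0],[0,0,0],[0,0,0]],"rot":[[0,0,0],[0,0,0],[0,0,0],[0,0,0]],"grip":[0,0,0,0]}'; python3 -c "
from station import finish_job; print(finish_job())"
```

```text
time_s: 11.3
tcp_pos: [0.5223, 0.0738, 0.0981]
ee_rot: [[0.246, -0.969, 0.0], [-0.969, -0.246, -0.0], [0.0, -0.0, -1.0]]
wrist_force: [2.9, -2.9, -2.3]
gripper_width: 0.136
the job is handed in; nothing more can be done
None
```

I finished both steps and handed the job in at 11.3 s of the 43 s allowed; the hand-in gives no verdict.

- **Platform:** I turned the tilt knob 52° clockwise. In the zoomed scene view, the platform's corner sat on the predicted level mark, to about 0.01 rad by eye. The bar now lies along the stand's x direction.
- **Stop screw:** I turned it clockwise until it seated. The moment about the vertical rose from 0.12 to 0.72 N m at a wing line of about 14.5°, against a predicted 14.6°. I then backed it off to 104.2°, which is about 90° from the seat.
- **Grip:** The arm finished still holding the wings. The gripper reads 0.136 of full opening (about 12 mm, the wing thickness). The wrist force is a few newtons, and the grasp point is within about 2 mm of my estimate of the grip point. Contact force on the wings is not measured directly.
- **Bystanders:** The last pictures showed the bangle, spool and jar in place, judged by eye. The fingertips stayed above the platform and the jar.

None of these checks failed or disagreed. Earlier, my first fit of the stand's outline was wrong because the mask picked up the table. I redid it before moving the arm.

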